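# Show the sealed hygiene swab to the phone

## Task

Push the blue-capped hygiene swab all the way down into the open tube in the black rack, until its cap sits on the rim. Then take that tube with its swab out of the rack and hold it up for the phone: upright in the air above the orange dot, 12 cm in front of the lens and level with it, its yellow window squarely facing the lens and with no finger on it. Finish still holding it there, steady, and leave the other tube and the other things as they are.

Things in the scene. Friction and masses are not known exactly. Their poses are not given: they have to be found in the camera images.
- swab: Hygiene swab, about 14 g: white round rod 10 mm dia, 80 mm long (tip slightly tapered), with a round blue cap 20 mm dia, 26 mm tall on top. Origin at the rod's lower tip, z up the rod: cap spans z 80 to 106 mm. It starts standing upright in the wooden stand, the cap's shoulder resting on the stand's top, the rod hanging loose in the hole.
- swab_shoulder (a point): Point on the swab's axis at the cap's underside, 80 mm above the tip. Lies on the tube's mouth when the swab is fully home.
- stand: Fixed light-wood block 50 x 50 x 86 mm tall with a vertical through hole 13 mm wide in the middle that holds the swab. Origin at the centre of its underside, on the counter.
- tube: Open frosted pale-blue round tube, about 43 g, standing loose and upright in one of the rack's two holes: outer dia 24 mm, bore 14 mm, 100 mm tall, inner floor 6 mm up. Origin at the centre of its underside, z up, x out through its yellow window. 66 mm stand out above the rack. The swab's cap is wider than the bore and rests loosely on the rim: the swab does not lock.
- tube_mouth (a point): Centre of the tube's open rim, 100 mm above its underside.
- window: Raised yellow window panel on the tube's side, 14 mm wide, 28 mm tall, standing out 3 mm from the tube wall. Origin at the centre of its outer face: 15 mm out along the tube's x, 57 mm above the tube's underside. It faces along its own +x.
- tube_sight (a point): Invisible point 120 mm straight out in front of the yellow window (135 mm along the tube's x, 57 mm up); it must come to the phone's lens.
- rack: Fixed black block 60 x 160 x 40 mm tall with two blind holes, 26 mm wide, 34 mm deep, 40 mm either side of its centre along its y. Origin at the centre of its underside. The tubes' undersides are 6 mm above the counter.
- spare: Another tube of the same size with a red cap (20 mm dia, 26 mm tall, top 126 mm above its underside) and a grey window, in the rack's other hole. Not to be disturbed.
- phone: Blue phone, back towards the robot, upright on a fixed aluminium stand. Origin on the counter under the lens; the lens looks along the body's -x. Phone 74 mm wide, from 70 to 220 mm above the counter, its back in the plane x = 0. Its weighted foot reaches 65 mm behind (+x); a flat arm lies on the counter in front (-x) to an orange dot 32 mm wide, 135 mm in front of the lens plane, 5 mm tall.
- phone_lens (a point): Centre of the phone's lens, 200 mm above the counter.
- phone_view (a point): Point in the air 120 mm straight in front of the lens, 200 mm above the counter: where the centre of the yellow window must be. The tube's axis is then above the orange dot.
- plate: White divided plate, 184 mm wide, 22 mm tall, on the white clip-on shelf at the counter's far edge. Bystander; origin under its centre.
- ramekin: Glass ramekin, 80 mm wide, 45 mm tall, on the shelf. Bystander; origin under its centre.
- cup: Red cup, 74 mm wide, 85 mm tall, on the shelf. Bystander; origin under its centre.
- fork: Turquoise fork, about 147 mm long, 8 mm thick, on the shelf. Bystander.
- spoon: Turquoise spoon, about 134 mm long, 9 mm thick, on the shelf. Bystander.
- jar: Amber jar with a steel lid, 56 mm wide, 85 mm tall, on the counter near the left side. Bystander; origin under its centre.

How it is judged:
On the way:
1. the swab is fully home in the open tube, its cap on the rim, while the tube still stands in the rack (distance between swab_shoulder and tube_mouth below 0.006 m and height (world z) of tube below 0.015 m and angle between tube's own z axis and vertical below 0.15 rad), for 0.2 s.
At the end, for the whole second after the job is handed in: Robot holds the tube in the air, clear of rack and phone, no finger on the window, swab cap within 6 mm of the rim. Window centre within 22 mm of the point 120 mm before the lens; point 120 mm out from the window within 40 mm of the lens; tube still and upright within 10 degrees (distance between swab_shoulder and tube_mouth below 0.006 m and distance between window and phone_view below 0.022 m and distance between tube_sight and phone_lens below 0.04 m and angle between tube's own z axis and vertical below 0.17 rad and contact force between the fingers and tube above 0.5 N and contact force between the fingers and window below 0.1 N and contact force between tube and phone below 0.05 N and contact force between tube and rack below 0.05 N and linear speed of tube below 0.02 m/s); the arm keeps its last pose, push and grip.
It fails at once if a bystander was shifted more than 25 mm or tipped: spare, plate, ramekin, cup, fork, spoon, jar (distance of any of spare, plate, ramekin, cup, fork, spoon, jar from where it was at the start of the episode above 0.025 m or angle between any of spare, plate, ramekin, cup, fork, spoon, jar's own z axis and vertical above 0.3 rad).
It fails at once if the phone stand was struck hard (over 15 N) (contact force between any of the arm, the fingers, tube and phone above 15 N).
It also fails if it takes over 64 s, if anything falls off the work surface, if the arm or the gripper's body presses on something with over 40 N, if the wrist force passes 120 N, or if a joint passes its speed limit or range.

## Robot

A 6-joint arm with a two-finger parallel gripper is mounted at the origin on the work surface. World frame = base frame: x ahead of the robot, y to its left, z up, the work surface at z = 0. Lengths are in m, angles in rad, forces in N, time in s.
With the tool pointing down it reaches from about 0.35 to 0.975 m from the base axis. Payload 4.9 kg.
Tool frame: the origin (TCP) lies at the very end of the fingers, on their centre line; the grasp point (between the pads) lies 19 mm behind it (ctrl.grip_point_offset is the distance from the TCP to the grasp point, in m); z points along the fingers, y is the line along which they close (so a half turn about z gives the same grasp; the last joint's range is limited). The gripper opens to 85 mm and grips with 20 to 120 N. Pads are 22 mm wide; open, the fingers measure 114 mm over their backs; the gripper's body (76 mm by 85 mm) begins 54 mm behind the grasp point. The pads swing forward as they close: fully open they stand 13 mm farther back than shut.
Start: joints at [1.215, 0.053, 1.613, -0, 1.476, -0.119], TCP at [0.147, 0.608, 0.231] pointing down, gripper open.
Joint ranges: [-3.01, 3.01], [-1.01, 2.22], [0.06, 2.58], [-1.02, 4.17], [0.09, 2.62], [-3.14, 3.14]. Speed limits (rad/s): [2.57, 2.57, 3.14, 3.14, 3.14, 3.14].

## Interface

Orientations are given as a rotation vector (axis times angle).
In Python, from station import ctrl gives the robot as it stands.
- The arm moves only by the tool send_rows, never from a script. Its argument "rows" is a list of rows, each a list of 3 entries, a list of its own where there are three numbers: the finger opening in cm, from 0 to 8.54, then the shift along the tool's x, y, z in cm, then the turn about the tool's z in degrees. A call has 1 to 10 rows; each row shifts and turns the commanded pose from where the row before left it, along the tool's axes as they then stand; what a row does not reach is not made up. A row lasts 1/8 s, in which the tool goes at most 62.5 mm and 10.7 degrees, less where a joint would pass 70% of its speed; a pose out of reach is approached as far as the arm can. A call with a gripper value outside its range is refused whole. The fingers move at their own pace and stop on an object; "newtons" is the grip in N (left out, the last holds). Time passes only in rows, so rows that do not move let the fingers close. It gives the time, the measured TCP pose, the force, the opening and the grip force at its end, in the units of the state.
- ctrl.get_obs(): the state, without advancing time (a new reading comes with each control period).
- ctrl.get_image(name): name is "scene" or "top"; returns a dict with "frame" (480x640x3 uint8, red, green, blue), "range_z" (480x640 float32, m along the optical axis (not along the pixel's ray), 0 where there is no reading), "fx", "fy", "cx", "cy" (pixels), "cam_to_world" (4x4, takes a point from camera to world coordinates). Camera axes: x right, y down, z forward; pixel columns grow to the right and rows downward; lengths in m; the calibration is good to about 2 mm. A picture is of the moment at which its call begins.
- ctrl.finish_job(): hands the job in; it is judged then, once.
The state is a dict: "t": time; "q": joint angles; "dq": joint speeds; "effort": joint torques, N m; "tool_pos": TCP position; "tool_rot": TCP orientation; "contact_force": force on the tool from outside, world axes, zero at the start; "wrist_torque": the same for the moment, N m; "opening": finger opening in m; "grip_force": force on a finger pad.
Only numpy, scipy, OpenCV 4.12 (cv2) and the standard library are available. Lean on these libraries where they do the work, as an engineer would, in place of code of your own. Each camera call takes 0.05 s, during which the arm holds its last target. There are 200 camera calls.

## Working session

There is one attempt and no reset: what is moved stays moved. The work goes in short steps, Python scripts to look and compute and a tool call to move; the robot and the scene stay as the last step left them, time stands still between calls to the robot, and variables do not carry over. Pictures are saved under pics/ and viewed, at most 10 in all, crops included, and the job is handed in when it is done.

Besides the shell and the picture viewer there is one more tool, called after "Emit:" as name(argument=value, ...), one argument or row to a line, values as JSON. send_rows: Moves the arm, as the interface text tells. Its arguments: {"type":"object","properties":{"rows":{"type":"array","items":{"type":"array"}},"newtons":{"type":"number"}},"required":["rows"]}

```bash
mkdir -p pics; cat > h.py <<'E'
import numpy as np, cv2
from station import ctrl
from scipy.spatial.transform import Rotation as R
def snap(n,f):
    im=ctrl.get_image(n); cv2.imwrite('pics/'+f,im['frame'][:,:,::-1]); np.savez('pics/'+f+'.npz',**im); return im
def load(f): return dict(np.load('pics/'+f+'.npz'))
def pts(im):
    z=im['range_z']; v,u=np.mgrid[:480,:640]
    c=np.stack([(u-im['cx'])/im['fx']*z,(v-im['cy'])/im['fy']*z,z],-1)
    T=im['cam_to_world']; P=c@T[:3,:3].T+T[:3,3]; P[z==0]=np.nan; return P
def ray(im,u,v,h):
    T=im['cam_to_world'];d=T[:3,:3]@[(u-im['cx'])/im['fx'],(v-im['cy'])/im['fy'],1];o=T[:3,3]
    return o+d*(h-o[2])/d[2]
def st():
    o=ctrl.get_obs(); print({k:np.round(o[k],4) for k in ('t','q','tool_pos','opening','grip_force','contact_force')}); print(R.from_rotvec(o['tool_rot']).as_matrix().round(3)); return o
E
python3 - <<'E'
from h import *
for n in('scene','top'):
    im=snap(n,n+'0.png'); print(im['fx'],im['cam_to_world'].round(3))
st(); print(ctrl.grip_point_offset)
E
```

```text
616.8462756980762 [[ 0.151  0.775 -0.614  1.361]
 [ 0.988 -0.115  0.098 -0.103]
 [ 0.005 -0.622 -0.783  1.142]
 [ 0.     0.     0.     1.   ]]
440.8285263620764 [[ 0.011 -0.978  0.207  0.333]
 [-1.    -0.011  0.003  0.006]
 [-0.    -0.207 -0.978  1.261]
 [ 0.     0.     0.     1.   ]]
{'t': np.float64(0.1), 'q': array([ 1.215 ,  0.0533,  1.6142,  0.    ,  1.476 , -0.119 ]), 'tool_pos': array([0.1464, 0.607 , 0.2302]), 'opening': np.float64(0.085), 'grip_force': np.float64(0.0), 'contact_force': array([-0.9239,  0.0142,  0.4383])}
[[-0.972  0.235 -0.001]
 [ 0.235  0.972 -0.002]
 [ 0.    -0.002 -1.   ]]
0.0187
```

View pics/scene0.png

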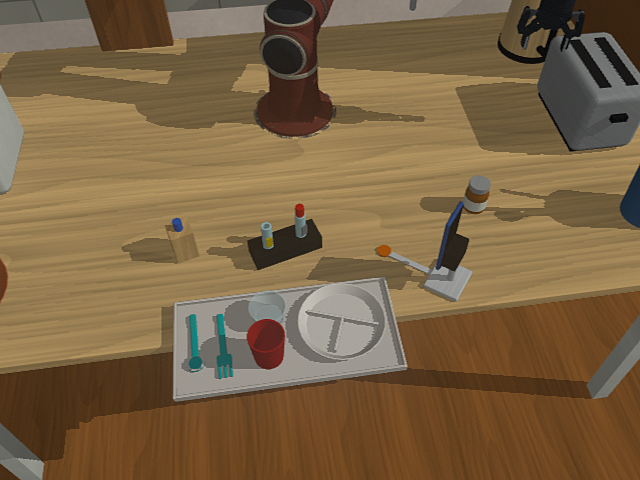

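View pics/top0.png

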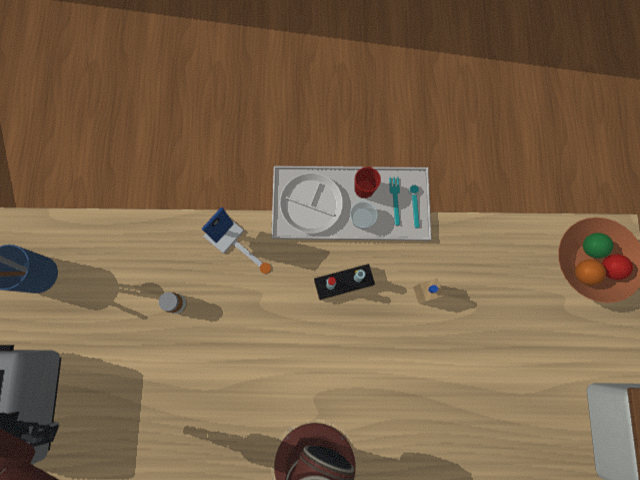

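The scene view shows the swab cap at (178,224), the open tube at (267,230) with its yellow window at (269,243), the red-capped spare at (300,212), the orange dot at (384,250) and the phone at (452,238). In the top view the cap is at (433,289), the tube at (360,275), the spare at (331,283) and the dot at (265,268).

```bash
python3 - <<'E'
from h import *
S=load('scene0.png');T=load('top0.png')
def mask(im,lo,hi,box):
    h=cv2.cvtColor(im['frame'],cv2.COLOR_RGB2HSV); m=cv2.inRange(h,lo,hi); k=np.zeros_like(m);x0,y0,x1,y1=box;k[y0:y1,x0:x1]=1; return (m*k)>0
for nm,im,lo,hi,box in [
 ('cap S',S,(105,120,40),(130,255,255),(160,205,200,240)),('cap T',T,(105,120,40),(130,255,255),(415,275,450,300)),
 ('spare S',S,(0,120,60),(6,255,255),(285,195,315,225)),('spare T',T,(0,120,60),(6,255,255),(320,270,342,295)),
 ('win S',S,(20,150,80),(35,255,255),(255,230,280,252)),('win T',T,(20,110,80),(35,255,255),(345,262,372,285)),
 ('dot S',S,(5,170,100),(18,255,255),(370,238,400,262)),('dot T',T,(5,170,100),(18,255,255),(250,255,280,280)),
 ('tube S',S,(80,20,100),(110,120,255),(255,215,280,250)),('tube T',T,(80,20,100),(110,120,255),(345,262,372,290)),
 ('phone S',S,(105,80,30),(125,255,255),(430,195,475,275)),('phone T',T,(105,80,30),(125,255,255),(195,200,250,260)),
 ('rack T',T,(0,0,0),(180,255,45),(305,255,385,305))]:
    m=mask(im,lo,hi,box); P=pts(im)[m]; P=P[~np.isnan(P[:,0])]; v,u=np.nonzero(m)
    print(nm,m.sum(),'uv',u.mean().round(1),v.mean().round(1),'med',np.median(P,0).round(4),'min',np.percentile(P,3,0).round(4),'max',np.percentile(P,97,0).round(4))
    if 'win S' in nm or 'phone S'==nm:
        c=P.mean(0);w=np.linalg.svd(P-c);print('  normal',w[2][2].round(3),w[1].round(3))
    zt={'cap':.112,'spare':.132,'dot':.005,'tube':.106,'phone':.22,'rack':.04}.get(nm.split()[0])
    if zt:
        k=np.abs(pts(im)[...,2]-zt)<.006; k&=m
        if nm[:4]=='tube' : k=m
        v,u=np.nonzero(k)
        if len(u): 
            print('  top',len(u),u.mean(),v.mean(),ray(im,u.mean(),v.mean(),zt).round(4))
            r=cv2.minAreaRect(np.stack([u,v],1).astype(np.float32)); 
            q=np.array([ray(im,a,b,zt) for a,b in cv2.boxPoints(r)]); 
            if nm[:4] in('rack','phon'): print('  rect',q.round(4).tolist())
# zoom crops
a=cv2.resize(S['frame'][195:275,160:400],None,fx=3.3,fy=3.3,interpolation=cv2.INTER_CUBIC)
b=cv2.resize(T['frame'][195:305,195:450],(a.shape[1],int(110*a.shape[1]/255)),interpolation=cv2.INTER_CUBIC)
c=np.vstack([a,b[:330]]);cv2.imwrite('pics/z.png',c[:600,:800,::-1])
E
```

```text
cap S 102 uv 177.0 224.3 med [ 0.465  -0.3036  0.1095] min [ 0.4497 -0.3111  0.0896] max [ 0.4701 -0.2957  0.117 ]
  top 60 176.26666666666668 221.85 [ 0.4606 -0.3041  0.112 ]
cap T 47 uv 433.0 288.5 med [ 0.4582 -0.3034  0.1122] min [ 0.4515 -0.3133  0.0996] max [ 0.4648 -0.2962  0.1153]
  top 41 433.5121951219512 288.4146341463415 [ 0.4584 -0.3049  0.112 ]
spare S 99 uv 299.4 210.2 med [ 0.4804 -0.0365  0.1293] min [ 0.4678 -0.0444  0.1106] max [ 0.4852 -0.0287  0.1368]
  top 55 299.1636363636364 207.61818181818182 [ 0.4764 -0.0366  0.132 ]
spare T 48 uv 331.5 280.3 med [ 0.4749 -0.0393  0.1323] min [ 0.4656 -0.0487  0.0399] max [ 0.4949 -0.0292  0.1357]
  top 42 331.3333333333333 280.6666666666667 [ 0.4733 -0.0377  0.132 ]
win S 52 uv 268.9 241.6 med [ 0.5086 -0.1102  0.067 ] min [ 0.5003 -0.1162  0.0511] max [ 0.512  -0.1042  0.0798]
  normal [ 0.851  0.524 -0.036] [0.066 0.03  0.014]
win T 4 uv 355.5 271.0 med [ 0.5099 -0.107   0.057 ] min [ 0.5058 -0.1094  0.0397] max [ 0.5144 -0.1049  0.0762]
dot S 127 uv 383.7 250.2 med [0.5247 0.1503 0.006 ] min [0.5102 0.136  0.0011] max [0
[... 832 characters left out ...]
6164 0.2569 0.22  ]
  rect [[0.6435, 0.2293, 0.22], [0.582, 0.2784, 0.22], [0.5891, 0.2843, 0.22], [0.6502, 0.2351, 0.22]]
phone T 512 uv 217.8 225.1 med [0.6089 0.2547 0.1664] min [0.5836 0.2336 0.0885] max [0.6349 0.2756 0.2218]
  top 112 212.49107142857142 218.94642857142858 [0.6105 0.2563 0.22  ]
  rect [[0.5863, 0.2818, 0.22], [0.6413, 0.2377, 0.22], [0.6346, 0.2301, 0.22], [0.5798, 0.2743, 0.22]]
rack T 940 uv 343.6 282.1 med [ 0.4797 -0.0762  0.0403] min [ 0.4448 -0.1493  0.0361] max [ 0.5217 -0.0042  0.0449]
  top 921 343.59934853420197 282.12703583061887 [ 0.481  -0.0754  0.04  ]
  rect [[0.49, 0.0075, 0.04], [0.5338, -0.1459, 0.04], [0.4767, -0.1605, 0.04], [0.4336, -0.0084, 0.04]]
```

View pics/z.png

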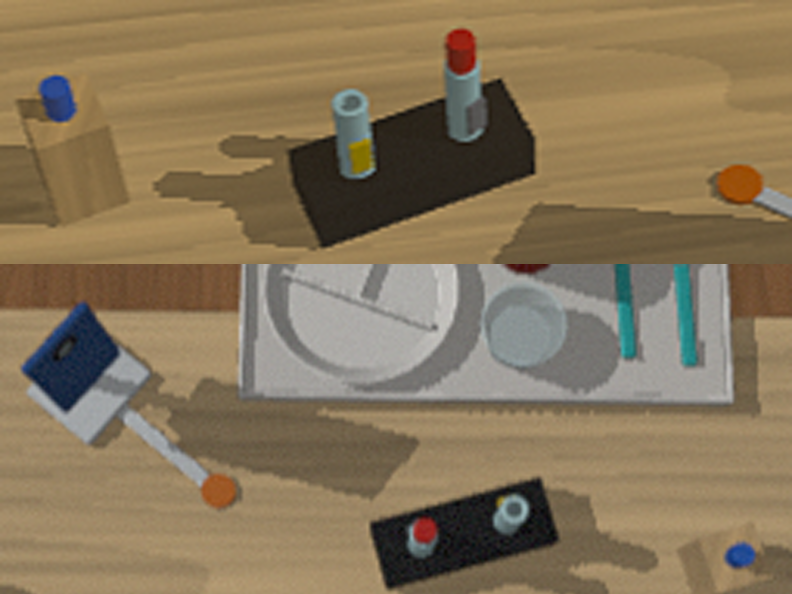

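Emit:
send_rows(
  rows=[
    [8.54, [-3.88, -3.15, -0.3], 0],
    [8.54, [-3.88, -3.15, -0.3], 0],
    [8.54, [-3.88, -3.15, -0.3], 0],
    [8.54, [-3.88, -3.15, -0.3], 0],
    [8.54, [-3.88, -3.15, -0.3], 0],
    [8.54, [-3.88, -3.15, -0.3], 0],
    [8.54, [-3.88, -3.15, -0.3], 0],
    [8.54, [-3.88, -3.15, -0.3], 0],
    [8.54, [-3.88, -3.15, -0.3], 0],
  ],
)

```text
t: 1.23
tool_pos: [0.4201, 0.2485, 0.258]
tool_rot: [-0.371, -3.119, 0.0]
contact_force: [0.3, 0.2, -0.5]
opening: 0.0855
grip_force: 0.0
```

Emit:
send_rows(
  rows=[
    [8.54, [-1.53, -4.82, 0], 0],
    [8.54, [-1.53, -4.82, 0], 0],
    [8.54, [-1.53, -4.82, 0], 0],
    [8.54, [-1.53, -4.82, 0], 0],
    [8.54, [-1.53, -4.82, 0], 0],
    [8.54, [-1.53, -4.82, 0], 0],
    [8.54, [-1.53, -4.82, 0], 0],
    [8.54, [-1.53, -4.82, 0], 0],
    [8.54, [-1.53, -4.82, 0], 0],
    [8.54, [-1.53, -4.82, 0], 0],
  ],
)

```text
t: 2.48
tool_pos: [0.4549, -0.256, 0.2578]
tool_rot: [-0.372, -3.119, -0.001]
contact_force: [0.3, 0.1, 0.8]
opening: 0.0854
grip_force: 0.0
```

Emit:
send_rows(
  rows=[
    [8.54, [-1.53, -4.82, 0], 0],
    [8.54, [0, 0, 0], -8.4],
    [8.54, [0, 0, 0], -8.4],
    [8.54, [0, 0, 0], -8.4],
    [8.54, [0, 0, 0], -8.4],
    [8.54, [0, 0, 0], 0],
  ],
)

```text
t: 3.22
tool_pos: [0.4586, -0.3047, 0.2577]
tool_rot: [0.544, -3.094, -0.001]
contact_force: [-0.1, 0.6, 0.1]
opening: 0.0852
grip_force: 0.0
```

```bash
cat >> h.py <<'E'
def to(x,y,z):
    o=st(); d=R.from_rotvec(o['tool_rot']).as_matrix().T@(np.array([x,y,z])-o['tool_pos']); print('tool shift cm',(d*100).round(2))
E
python3 - <<'E'
from h import *
to(.459,-.3045,.0885)
# tube rim centre from depth, both views, t0
for n,box in(('scene0.png',(255,215,280,250)),('top0.png',(345,262,375,290))):
    im=load(n);x0,y0,x1,y1=box;f=im['frame'].astype(int);P=pts(im)
    k=np.zeros((480,640),bool);k[y0:y1,x0:x1]=1;k&=(np.abs(P[...,2]-.106)<.005)
    v,u=np.nonzero(k);q=np.array([ray(im,a,b,.106) for a,b in zip(u,v)])
    (c,r)=cv2.minEnclosingCircle(q[:,:2].astype(np.float32));print(n,len(u),q.mean(0).round(4),'enc',np.round(c,4),round(r,4))
    for v in range(y0,y1): print(v,' '.join('%3d'%(P[v,u,2]*1000) if P[v,u,2]==P[v,u,2] else '  .' for u in range(x0,x1)))
E
```

```text
{'t': np.float64(3.225), 'q': array([-0.7216, -0.1392,  1.7551, -0.    ,  1.5267, -2.6403]), 'tool_pos': array([ 0.4586, -0.3047,  0.2577]), 'opening': np.float64(0.0852), 'grip_force': np.float64(0.0), 'contact_force': array([-0.1444,  0.5778,  0.0888])}
[[-0.94  -0.341 -0.001]
 [-0.341  0.94   0.001]
 [ 0.     0.001 -1.   ]]
tool shift cm [-6.000e-02 -1.000e-02  1.692e+01]
scene0.png 76 [ 0.4972 -0.1148  0.106 ] enc [ 0.4971 -0.1139] 0.0142
215   0   0  -1  -1   0   1   0   0   1   0   3   4   0  -1   1   0   4   0  -4   0   2  -2   2  -3   2
216   0   6   2   6   3   4   2   0   5   5   3   0   0   5   0   2   4   0  -2   2   1   4   1   0   0
217   3   1  -1  -1   0   3   1  -1   0   1   0   3   0   2   3   1  -4   3   1   0   2   4   3   3   2
218  -2   0   3  -2   0   1   4   1   3   5   1   6   2  -1   1   4   5   0   5  -1  -2  -1   5   0   0
219   2   2  -1   0   4   2  -1   0   0   0   0   2   0   5   2   1   3  -1   0   2   1   0   7   5   2
220   0   1  -2  -1   0   0   3   0   2   2   0   0   1   0   3   1   4   0   3   0   0   5   0   3   2
221   1   1   1  -1   1   0  
[... 5825 characters left out ...]
  38  41  40  42  41  39  43  40  40  44  42  37  39  39  36  41  42  42  39  42
285  39  39  42  42  37  43  41  38  41  37  37  39  39  45  42  47  36  41  38  39  44  41  40  39  42  45  41   .  25   0
286  39  40  38  38  37  40  41  45  40  38  37  37  39  40  39  39  42  38  43  37  40  43  39  36  28   9  10   0   5   0
287  38  43  40  42  38  41  39  41  38  42  43  43  39  40  40  39  41  40  36  40  25  15   8   0   2   3   0   2   1   4
288  40  33  33  40  39  43  36  41  40  41  39  40  38  42  48  41  32  19  13   0   .   0   4   1   4  -1   0  -2  -3  -2
289  41  41  36  42  38  40  40  40  38  38  36  39  34  24  14   5   5  -2   0   0   1  -1  -2   4   4   1   0   0   1   0
```

Emit:
send_rows(
  rows=[
    [8.54, [-0.05, 0, 4], 0],
    [8.54, [0, 0, 4], 0],
    [8.54, [0, 0, 4], 0],
    [8.54, [0, 0, 3], 0],
    [8.54, [0, 0, 1.7], 0],
    [3.5, [0, 0, 0], 0],
    [3.5, [0, 0, 0], 0],
    [3.5, [0, 0, 0], 0],
  ],
  newtons=25,
)

```text
t: 4.22
tool_pos: [0.4602, -0.3055, 0.0931]
tool_rot: [-0.546, 3.092, -0.004]
contact_force: [0.7, -0.8, -0.5]
opening: 0.0352
grip_force: 0.0
```

Emit:
send_rows(
  rows=[
    [1.0, [0, 0, 0], 0],
    [1.0, [0, 0, 0], 0],
    [1.0, [0, 0, 0], 0],
    [1.0, [0, 0, 0], 0],
    [1.0, [0, 0, 0], 0],
    [1.0, [0, 0, 0], 0],
  ],
)

```text
t: 4.97
tool_pos: [0.4599, -0.3052, 0.0926]
tool_rot: [-0.546, 3.093, -0.002]
contact_force: [-1.4, 0.2, 5.1]
opening: 0.0186
grip_force: 24.8
```

Emit:
send_rows(
  rows=[
    [1.0, [0, 0, -2], 0],
    [1.0, [0, 0, -3], 0],
    [1.0, [0, 0, -3], 0],
    [1.0, [0, 0, -3], 0],
    [1.0, [0, 0, -3], 0],
    [1.0, [0, 0, 0], 0],
    [1.0, [0, 0, 0], 0],
  ],
  newtons=30,
)

```text
t: 5.85
tool_pos: [0.4587, -0.3042, 0.2302]
tool_rot: [0.546, -3.093, -0.002]
contact_force: [-0.4, 1.0, -1.1]
opening: 0.0186
grip_force: 30.3
```

```bash
python3 - <<'E'
from h import *
S=snap('scene','s1.png');T=snap('top','t1.png'); to(.4955,-.1143,.236)
P=R.from_rotvec(ctrl.get_obs()['tool_rot']).as_matrix()
a=cv2.resize(S['frame'][120:270,130:330],(800,600),interpolation=cv2.INTER_CUBIC);cv2.imwrite('pics/z1.png',a[:,:,::-1])
E
```

```text
{'t': np.float64(5.95), 'q': array([-0.7208, -0.1228,  1.7874, -0.    ,  1.4804, -2.6412]), 'tool_pos': array([ 0.4585, -0.304 ,  0.2293]), 'opening': np.float64(0.0187), 'grip_force': np.float64(30.2507), 'contact_force': array([-0.3752, -0.4053, -0.7007])}
[[-0.94  -0.343 -0.003]
 [-0.343  0.94   0.002]
 [ 0.002  0.003 -1.   ]]
tool shift cm [-9.98 16.56 -0.64]
```

View pics/z1.png

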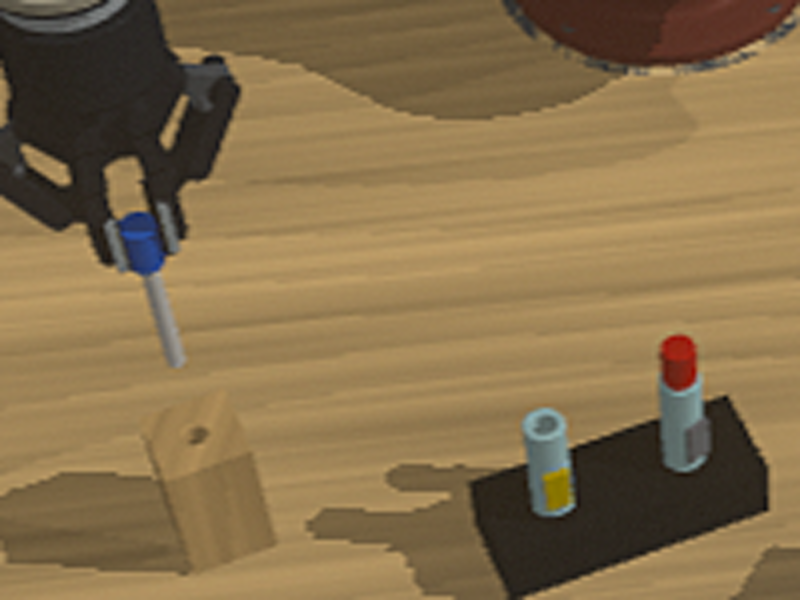

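The swab hangs from the gripper: cap at zoomed (140,243), rod tip at (175,362), stand hole empty, tubes undisturbed. Next I locate the rod's axis relative to the TCP.

```bash
cat >> h.py <<'E'
def axis_line(views,cx,cy,z0,z1,rad=.02):
    """vertical-ish object: centreline in each view -> plane; intersect planes. returns xy at z0,z1"""
    N=[];D=[]
    for im in views:
        P=pts(im);k=(np.hypot(P[...,0]-cx,P[...,1]-cy)<rad)&(P[...,2]>z0)&(P[...,2]<z1)
        n,l,s,_=cv2.connectedComponentsWithStats(k.astype(np.uint8)); k=l==1+np.argmax(s[1:,4])
        v,u=np.nonzero(k); c=np.array([u.mean(),v.mean()]);e=np.linalg.svd(np.stack([u,v],1)-c)[2][0]
        r=[im['cam_to_world'][:3,:3]@[(p[0]-im['cx'])/im['fx'],(p[1]-im['cy'])/im['fy'],1] for p in(c,c+10*e)]
        n=np.cross(*r);n/=np.linalg.norm(n);N.append(n);D.append(n@im['cam_to_world'][:3,3]);print('px',len(u),c.round(1),e.round(3))
    N=np.array(N);D=np.array(D)
    return [np.linalg.solve(N[:,:2],D-N[:,2]*z).round(4) for z in(z0,z1)]
E
python3 - <<'E'
from h import *
S=load('s1.png');T=load('t1.png')
print(axis_line([S,T],.4585,-.304,.147,.215,.022))
for im in(S,T):
    h=cv2.cvtColor(im['frame'],cv2.COLOR_RGB2HSV);m=cv2.inRange(h,(105,120,40),(130,255,255))>0;P=pts(im);m&=np.hypot(P[...,0]-.4585,P[...,1]+.304)<.03
    v,u=np.nonzero(m);print('cap',len(u),ray(im,u.mean(),v.mean(),.236).round(4),P[m].mean(0).round(4))
    k=m|((np.hypot(P[...,0]-.4585,P[...,1]+.304)<.022)&(P[...,2]>.12)&(P[...,2]<.22));print('zmin',np.nanpercentile(P[...,2][k],[1,5]))
for n in('s1.png','t1.png'): pass
print('spare/tube check',[axis_line([S,T],*c,.05,.1,.02) for c in((.4955,-.1143),(.4747,-.0372))])
E
```

```text
px 109 [170.3 200. ] [0.291 0.957]Traceback (most recent call last):
  File "<stdin>", line 3, in <module>
  File "h.py", line 23, in axis_line
    n,l,s,_=cv2.connectedComponentsWithStats(k.astype(np.uint8)); k=l==1+np.argmax(s[1:,4])
                                                                         ~~~~~~~~~^^^^^^^^^
    return _wrapfunc(a, 'argmax', axis=axis, out=out, **kwds)
    return bound(*args, **kwds)
ValueError: attempt to get argmax of an empty sequence
```

```bash
cat >> h.py <<'E'
def axis1(im,cx,cy,z0,z1,rad,r):
    """one view: fit visible-surface points, push back along horizontal ray by mean depth of a cylinder face"""
    P=pts(im);k=(np.hypot(P[...,0]-cx,P[...,1]-cy)<rad)&(P[...,2]>z0)&(P[...,2]<z1);Q=P[k]
    w=Q.mean(0)-im['cam_to_world'][:3,3];w[2]=0;w/=np.linalg.norm(w);Q=Q+w*r*.785
    A=np.stack([np.ones(len(Q)),Q[:,2]],1);c=np.linalg.lstsq(A,Q[:,:2],rcond=None)[0]
    print(len(Q),'xy at z0,z1',(c[0]+c[1]*z0).round(4),(c[0]+c[1]*z1).round(4)); return c
E
python3 - <<'E'
from h import *
S=load('s1.png')
axis1(S,.4585,-.304,.135,.213,.022,.005)
axis1(S,.4585,-.304,.225,.25,.012,.010)
axis1(S,.4955,-.1143,.05,.1,.02,.012)
axis1(S,.4747,-.0372,.05,.1,.02,.012)
axis1(S,.4747,-.0372,.108,.13,.02,.010)
P=pts(S);k=(np.hypot(P[...,0]-.4585,P[...,1]+.304)<.022)&(P[...,2]>.12)&(P[...,2]<.25)
print(np.percentile(P[k][:,2],[0,1,3]))
E
```

```text
105 xy at z0,z1 [ 0.4561 -0.3036] [ 0.4572 -0.3039]
95 xy at z0,z1 [ 0.4588 -0.3021] [ 0.4532 -0.303 ]
170 xy at z0,z1 [ 0.4993 -0.1142] [ 0.4918 -0.1147]
164 xy at z0,z1 [ 0.4751 -0.0355] [ 0.4734 -0.0377]
63 xy at z0,z1 [ 0.4746 -0.0373] [ 0.4707 -0.0369]
[0.14603889 0.14908027 0.15178913]
```

Emit:
send_rows(
  rows=[
    [1.0, [-2.02, 3.29, 0], 0],
    [1.0, [-2.02, 3.29, 0], 0],
    [1.0, [-2.02, 3.29, 0], 0],
    [1.0, [-2.02, 3.29, 0], 0],
    [1.0, [-2.02, 3.29, 0], 0],
    [1.0, [0, 0, 1], 0],
    [1.0, [0, 0, 1], 0],
    [1.0, [0, 0, 0], 0],
    [1.0, [0, 0, 0], 0],
  ],
)

```text
t: 7.08
tool_pos: [0.4976, -0.1163, 0.2111]
tool_rot: [0.544, -3.094, -0.0]
contact_force: [0.3, -0.3, -1.0]
opening: 0.0188
grip_force: 30.3
```

```bash
python3 - <<'E'
from h import *
S=snap('scene','s2.png'); to(.4972,-.1148,.206)
c=axis1(S,.4957,-.1145,.128,.19,.022,.005); 
c=axis1(S,.4957,-.1145,.05,.103,.022,.012)
axis1(S,.4747,-.0372,.05,.1,.02,.012)
a=cv2.resize(S['frame'][150:260,200:347],(800,600),interpolation=cv2.INTER_CUBIC);cv2.imwrite('pics/z2.png',a[:,:,::-1])
E
```

```text
{'t': np.float64(7.125), 'q': array([-3.7510e-01, -2.1130e-01,  1.8954e+00, -1.0000e-04,  1.4574e+00,
       -2.2943e+00]), 'tool_pos': array([ 0.4978, -0.1163,  0.2114]), 'opening': np.float64(0.0188), 'grip_force': np.float64(30.2704), 'contact_force': array([-6.628e-01,  5.000e-04, -4.735e-01])}
[[-0.94  -0.341  0.   ]
 [-0.341  0.94  -0.   ]
 [-0.    -0.    -1.   ]]
tool shift cm [0.   0.16 0.54]
89 xy at z0,z1 [ 0.4958 -0.1159] [ 0.4956 -0.116 ]
180 xy at z0,z1 [ 0.4997 -0.1146] [ 0.4904 -0.1147]
171 xy at z0,z1 [ 0.4761 -0.0354] [ 0.4722 -0.0373]
```

View pics/z2.png

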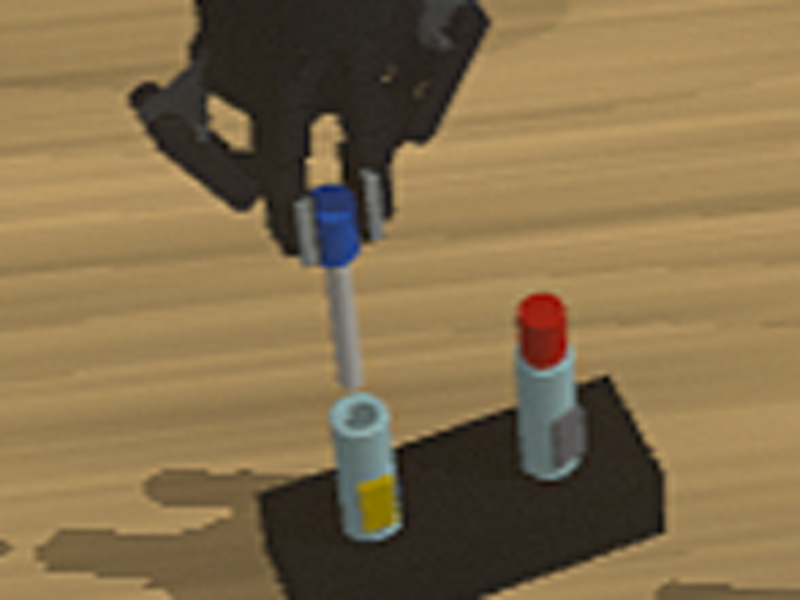

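```bash
cat >> h.py <<'E'
def rows_(im,cx,cy,z0,z1,rad):
    P=pts(im);k=(np.hypot(P[...,0]-cx,P[...,1]-cy)<rad)&(P[...,2]>z0)&(P[...,2]<z1);v,u=np.nonzero(k)
    r=[(y,(u[v==y].min()+u[v==y].max())/2,np.ptp(u[v==y])+1) for y in np.unique(v)]
    return np.array(r)
E
python3 - <<'E'
from h import *
S=load('s2.png')
r=rows_(S,.4957,-.1157,.13,.19,.022);r=r[2:-1];p=np.polyfit(r[:,0],r[:,1],1,w=1+0*r[:,2])
t=rows_(S,.4957,-.1145,.07,.112,.025);print(r.tolist(),'\n',t.tolist())
q=np.polyfit(t[3:-3,0],t[3:-3,1],1)
for y in(225.8,226.5): print(y,np.polyval(p,y),np.polyval(q,y),ray(S,np.polyval(p,y),y,.106),ray(S,np.polyval(q,y),y,.106))
E
```

```text
[[203.0, 261.5, 4.0], [204.0, 262.0, 5.0], [205.0, 262.0, 5.0], [206.0, 262.0, 5.0], [207.0, 262.0, 5.0], [208.0, 262.0, 5.0], [209.0, 262.0, 5.0], [210.0, 262.0, 5.0], [211.0, 262.5, 4.0], [212.0, 262.5, 4.0], [213.0, 263.0, 5.0], [214.0, 263.0, 5.0], [215.0, 263.0, 5.0], [216.0, 263.0, 5.0], [217.0, 263.0, 5.0], [218.0, 263.5, 4.0], [219.0, 263.5, 4.0], [220.0, 263.5, 4.0]] 
 [[222.0, 265.0, 5.0], [223.0, 265.5, 8.0], [224.0, 265.5, 10.0], [225.0, 265.0, 11.0], [226.0, 265.0, 11.0], [227.0, 265.0, 11.0], [228.0, 265.0, 11.0], [229.0, 265.0, 11.0], [230.0, 265.5, 10.0], [231.0, 265.5, 10.0], [232.0, 266.0, 11.0], [233.0, 266.0, 11.0], [234.0, 266.0, 11.0], [235.0, 266.0, 11.0], [236.0, 266.0, 11.0], [237.0, 266.5, 10.0], [238.0, 266.5, 10.0], [239.0, 266.5, 10.0], [240.0, 267.5, 6.0], [241.0, 267.0, 3.0], [242.0, 267.0, 3.0]]
225.8 264.1936360509116 264.9139285714287 [ 0.49471222 -0.11628439  0.106     ] [ 0.49494205 -0.11473505  0.106     ]
226.5 264.2738218094255 265.0026785714287 [ 0.49670801 -0.11627514  0.106     ] [ 0.49694038 -0.1147088   0.106     ]
```

Emit:
send_rows(
  rows=[
    [1.0, [-0.05, 0.15, 0], 0],
    [1.0, [0, 0, 0.5], 0],
    [1.0, [0, 0, 0.5], 0],
    [1.0, [0, 0, 0.5], 0],
    [1.0, [0, 0, 0.5], 0],
    [1.0, [0, 0, 0.5], 0],
    [1.0, [0, 0, 0], 0],
  ],
)

```text
t: 8.0
tool_pos: [0.4974, -0.1138, 0.1856]
tool_rot: [0.546, -3.093, -0.001]
contact_force: [-0.0, 0.6, 0.2]
opening: 0.0189
grip_force: 30.3
```

```bash
python3 - <<'E'
from h import *
S=snap('scene','s3.png');st()
r=rows_(S,.4957,-.1145,.115,.19,.022);t=rows_(S,.4957,-.1145,.07,.112,.025)
print(r[[2,8,-2]].tolist(),len(r));print(t[:12].tolist())
p=np.polyfit(r[2:-3,0],r[2:-3,1],1);print(np.polyval(p,225.8))
E
```

```text
{'t': np.float64(8.05), 'q': array([-0.3709, -0.1932,  1.9228, -0.    ,  1.4125, -2.2913]), 'tool_pos': array([ 0.4976, -0.1139,  0.186 ]), 'opening': np.float64(0.0189), 'grip_force': np.float64(30.2706), 'contact_force': array([-0.6249,  0.1726,  0.0917])}
[[-0.94  -0.343 -0.   ]
 [-0.343  0.94   0.   ]
 [ 0.     0.    -1.   ]]
[[203.0, 266.0, 3.0], [209.0, 263.5, 4.0], [225.0, 265.0, 3.0]] 26
[[223.0, 265.5, 8.0], [224.0, 265.5, 10.0], [225.0, 265.0, 11.0], [226.0, 265.0, 11.0], [227.0, 265.0, 11.0], [228.0, 265.0, 11.0], [229.0, 265.0, 11.0], [230.0, 265.5, 10.0], [231.0, 265.5, 10.0], [232.0, 266.0, 11.0], [233.0, 266.0, 11.0], [234.0, 266.0, 11.0]]
265.1735064935064
```

Emit:
send_rows(
  rows=[
    [1.0, [0, 0, 0.6], 0],
    [1.0, [0, 0, 0.6], 0],
    [1.0, [0, 0, 0.6], 0],
    [1.0, [0, 0, 0.6], 0],
    [1.0, [0, 0, 0], 0],
  ],
)

```text
t: 8.68
tool_pos: [0.4973, -0.1138, 0.1614]
tool_rot: [0.546, -3.092, -0.001]
contact_force: [0.2, -0.4, -1.7]
opening: 0.0187
grip_force: 30.3
```

Going in freely (tip about 30 mm below the rim, almost no force).

Emit:
send_rows(
  rows=[
    [1.0, [0, 0, 0.8], 0],
    [1.0, [0, 0, 0.8], 0],
    [1.0, [0, 0, 0.8], 0],
    [1.0, [0, 0, 0.8], 0],
    [1.0, [0, 0, 0.6], 0],
    [1.0, [0, 0, 0.3], 0],
    [1.0, [0, 0, 0], 0],
  ],
)

```text
t: 9.55
tool_pos: [0.4977, -0.1139, 0.1211]
tool_rot: [0.546, -3.093, -0.0]
contact_force: [-0.4, 0.6, -1.2]
opening: 0.0186
grip_force: 30.3
```

Emit:
send_rows(
  rows=[
    [1.0, [0, 0, 0.3], 0],
    [1.0, [0, 0, 0.2], 0],
    [1.0, [0, 0, 0.2], 0],
    [1.0, [0, 0, 0.1], 0],
    [1.0, [0, 0, 0.1], 0],
    [1.0, [0, 0, 0], 0],
  ],
)

```text
t: 10.3
tool_pos: [0.498, -0.114, 0.1127]
tool_rot: [-0.546, 3.093, -0.0]
contact_force: [-0.1, -0.5, 2.6]
opening: 0.0185
grip_force: 30.4
```

Emit:
send_rows(
  rows=[
    [1.0, [0, 0, 0.1], 0],
    [1.0, [0, 0, 0.1], 0],
    [1.0, [0, 0, 0], 0],
  ],
)

```text
t: 10.68
tool_pos: [0.4992, -0.1144, 0.1126]
tool_rot: [-0.546, 3.091, -0.002]
contact_force: [-1.4, 0.6, 8.0]
opening: 0.0186
grip_force: 31.1
```

Emit:
send_rows(
  rows=[
    [1.0, [0, 0, -0.15], 0],
    [4.0, [0, 0, 0], 0],
    [4.0, [0, 0, 0], 0],
    [4.0, [0, 0, 0], 0],
    [4.0, [0, 0, -1], 0],
    [4.0, [0, 0, -2], 0],
    [4.0, [0, 0, -3], 0],
    [4.0, [0, 0, -3], 0],
    [4.0, [0, 0, 0], 0],
  ],
)

```text
t: 11.8
tool_pos: [0.4996, -0.1147, 0.2057]
tool_rot: [-0.545, 3.088, -0.006]
contact_force: [0.2, -0.1, -1.0]
opening: 0.0397
grip_force: 0.0
```

```bash
python3 - <<'E'
from h import *
S=snap('scene','s4.png'); to(.4972,-.1138,.075)
t=rows_(S,.4957,-.1145,.045,.15,.025);print(t.tolist())
h=cv2.cvtColor(S['frame'],cv2.COLOR_RGB2HSV);m=cv2.inRange(h,(20,150,80),(35,255,255));m[:,:255]=0;m[:,285:]=0;m[:225]=0;m[255:]=0
v,u=np.nonzero(m);print('win',u.mean(),v.mean(),u.min(),u.max())
a=cv2.resize(S['frame'][150:260,200:347],(800,600),interpolation=cv2.INTER_CUBIC);cv2.imwrite('pics/z3.png',a[:,:,::-1])
E
```

```text
{'t': np.float64(11.85), 'q': array([-0.3709, -0.207 ,  1.9052, -0.    ,  1.4403, -2.2913]), 'tool_pos': array([ 0.4985, -0.1143,  0.2034]), 'opening': np.float64(0.0398), 'grip_force': np.float64(0.0), 'contact_force': array([-0.0239, -0.5095, -0.6167])}
[[-0.94  -0.343  0.003]
 [-0.343  0.94  -0.001]
 [-0.002 -0.002 -1.   ]]
tool shift cm [ 0.14  0.12 12.84]
[[215.0, 265.0, 3.0], [216.0, 265.0, 7.0], [217.0, 264.5, 8.0], [218.0, 265.0, 9.0], [219.0, 264.5, 10.0], [220.0, 265.0, 9.0], [221.0, 265.0, 9.0], [222.0, 265.0, 9.0], [223.0, 265.0, 9.0], [224.0, 265.5, 10.0], [225.0, 265.0, 11.0], [226.0, 265.0, 11.0], [227.0, 265.0, 11.0], [228.0, 265.0, 11.0], [229.0, 265.0, 11.0], [230.0, 265.5, 10.0], [231.0, 265.5, 10.0], [232.0, 266.5, 10.0], [233.0, 266.0, 11.0], [234.0, 266.0, 11.0], [235.0, 266.0, 11.0], [236.0, 266.0, 11.0], [237.0, 266.5, 10.0], [238.0, 266.0, 11.0], [239.0, 266.5, 10.0], [240.0, 267.0, 11.0], [241.0, 267.0, 11.0], [242.0, 265.0, 15.0], [243.0, 266.5, 10.0], [244.0, 267.5, 10.0], [245.0, 266.5, 12.0], [246.0, 265.5, 10.0], [247.0, 268.5, 6.0], [248.0, 263.0, 1.0], [249.0, 271.0, 1.0], [251.0, 269.0, 1.0], [252.0, 267.0, 1.0]]
win 268.90384615384613 241.6153846153846 266 272
```

View pics/z3.png

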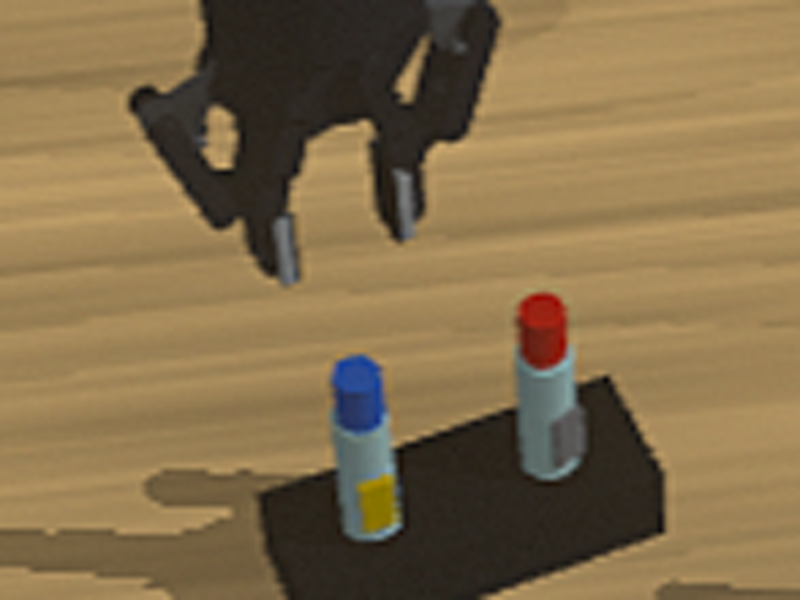

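The blue cap now sits on the rim (zoomed (360,430)), both tubes stand upright, and the gripper is clear above. Next I go down to grip the tube.

Emit:
send_rows(
  rows=[
    [4.0, [0.1, 0.05, 2], 0],
    [4.0, [0, 0, 3], 0],
    [4.0, [0, 0, 3], 0],
    [4.0, [0, 0, 2], 0],
    [4.0, [0, 0, 1.5], 0],
    [4.0, [0, 0, 1.1], 0],
    [4.0, [0, 0, 0], 0],
    [4.0, [0, 0, 0], 0],
  ],
)

```text
t: 12.85
tool_pos: [0.4972, -0.114, 0.0765]
tool_rot: [-0.546, 3.093, -0.001]
contact_force: [-0.3, 1.3, -0.3]
opening: 0.0402
grip_force: 0.0
```

Emit:
send_rows(
  rows=[
    [1.5, [0, 0, 0], 0],
    [1.5, [0, 0, 0], 0],
    [1.5, [0, 0, 0], 0],
    [1.5, [0, 0, 0], 0],
    [1.5, [0, 0, 0], 0],
    [1.5, [0, 0, 0], 0],
  ],
  newtons=35,
)

```text
t: 13.6
tool_pos: [0.4975, -0.1143, 0.0769]
tool_rot: [-0.546, 3.092, -0.002]
contact_force: [0.2, -1.1, 5.8]
opening: 0.0224
grip_force: 34.8
```

Emit:
send_rows(
  rows=[
    [1.5, [0, 0, -1], 0],
    [1.5, [0, 0, -2.5], 0],
    [1.5, [0, 0, -3], 0],
    [1.5, [0, 0, -3], 0],
    [1.5, [0, 0, -3], 0],
    [1.5, [0, 0, -2], 0],
    [1.5, [0, 0, -1], 0],
    [1.5, [0, 0, 0], 0],
  ],
)

```text
t: 14.6
tool_pos: [0.4966, -0.1138, 0.2308]
tool_rot: [0.546, -3.094, -0.0]
contact_force: [-0.1, 0.8, -1.3]
opening: 0.0228
grip_force: 34.6
```

Emit:
send_rows(
  rows=[
    [1.5, [-1.98, 2.32, 0], 0],
    [1.5, [-1.98, 2.32, 0], 0],
    [1.5, [-1.98, 2.32, 0], 0],
    [1.5, [-1.98, 2.32, 0], 0],
    [1.5, [-0.76, 2.94, 0], 0],
    [1.5, [-0.76, 2.94, 0], 0],
    [1.5, [-0.76, 2.94, 0], 0],
    [1.5, [-0.76, 2.94, 0], 0],
    [1.5, [-0.76, 2.94, 0], 0],
  ],
)

```text
t: 15.72
tool_pos: [0.5235, 0.1525, 0.2287]
tool_rot: [0.546, -3.09, -0.0]
contact_force: [0.7, 0.4, -0.2]
opening: 0.0226
grip_force: 34.6
```

Emit:
send_rows(
  rows=[
    [1.5, [0, 0, 0], -6.8],
    [1.5, [0, 0, 0], -6.8],
    [1.5, [0, 0, 0], -6.8],
    [1.5, [0, 0, 0], -6.8],
    [1.5, [0, 0, 0], -6.8],
    [1.5, [0, 0, 1], 0],
    [1.5, [0, 0, 0.8], 0],
    [1.5, [0, 0, 0], 0],
    [1.5, [0, 0, 0], 0],
  ],
)

```text
t: 16.85
tool_pos: [0.5246, 0.1516, 0.2126]
tool_rot: [1.426, -2.799, -0.0]
contact_force: [-0.0, -0.7, -0.4]
opening: 0.0227
grip_force: 34.6
```

```bash
python3 - <<'E'
from h import *
S=snap('scene','s5.png');T=snap('top','t5.png'); to(.5254,.151,.2139)
c=axis1(S,.524,.15,.15,.21,.025,.012)
h=cv2.cvtColor(S['frame'],cv2.COLOR_RGB2HSV);m=cv2.inRange(h,(20,150,80),(35,255,255))>0
P=pts(S);m&=(np.hypot(P[...,0]-.53,P[...,1]-.155)<.04)&(P[...,2]>.15)
v,u=np.nonzero(m);print('win',len(u),u.mean(),v.mean(),P[m].mean(0),ray(S,u.mean(),v.mean(),.2))
r=rows_(S,.5254,.151,.14,.23,.03);print(r.tolist())
lens=np.r_[np.array([.524,.1495])+.135*np.array([.625,.78]),.2];print('lens',lens)
u0,v0=385,215
a=cv2.resize(S['frame'][130:280,320:520],(800,600),interpolation=cv2.INTER_CUBIC);cv2.imwrite('pics/z5.png',a[:,:,::-1])
E
```

```text
{'t': np.float64(16.95), 'q': array([ 0.1451, -0.1244,  1.8158, -0.    ,  1.4495, -2.3685]), 'tool_pos': array([0.5248, 0.1517, 0.2132]), 'opening': np.float64(0.0229), 'grip_force': np.float64(34.6111), 'contact_force': array([-0.3756,  0.3079, -0.8087])}
[[-0.588 -0.809  0.001]
 [-0.809  0.588  0.   ]
 [-0.    -0.    -1.   ]]
tool shift cm [ 0.02 -0.09 -0.07]
216 xy at z0,z1 [0.5222 0.1498] [0.5244 0.1545]
win 38 396.8157894736842 195.0 [0.53375946 0.16157136 0.20294412] [0.53112645 0.16241016 0.2       ]
[[181.0, 399.5, 2.0], [182.0, 399.0, 3.0], [183.0, 399.0, 3.0], [184.0, 398.5, 2.0], [185.0, 398.5, 2.0], [186.0, 396.5, 2.0], [187.0, 396.5, 2.0], [188.0, 390.5, 14.0], [189.0, 391.5, 16.0], [190.0, 391.5, 16.0], [191.0, 391.5, 16.0], [192.0, 391.5, 14.0], [193.0, 391.5, 14.0], [194.0, 391.5, 14.0], [195.0, 391.5, 14.0], [196.0, 391.5, 14.0], [197.0, 391.5, 14.0], [198.0, 391.5, 14.0], [199.0, 391.0, 13.0], [200.0, 390.5, 12.0], [201.0, 389.5, 12.0], [202.0, 389.5, 12.0], [203.0, 389.5, 12.0], [204.0, 389.5, 12.0], [205.0, 389.0, 11.0], [206.0, 389.0, 11.0], [207.0, 389.0, 11.0], [208.0, 389.0, 11.0], [209.0, 389.0, 11.0], [210.0, 388.5, 12.0], [211.0, 389.0, 11.0], [212.0, 388.5, 10.0], [213.0, 389.0, 9.0], [214.0, 388.5, 6.0]]
lens [0.608375 0.2548   0.2     ]
```

View pics/z5.png

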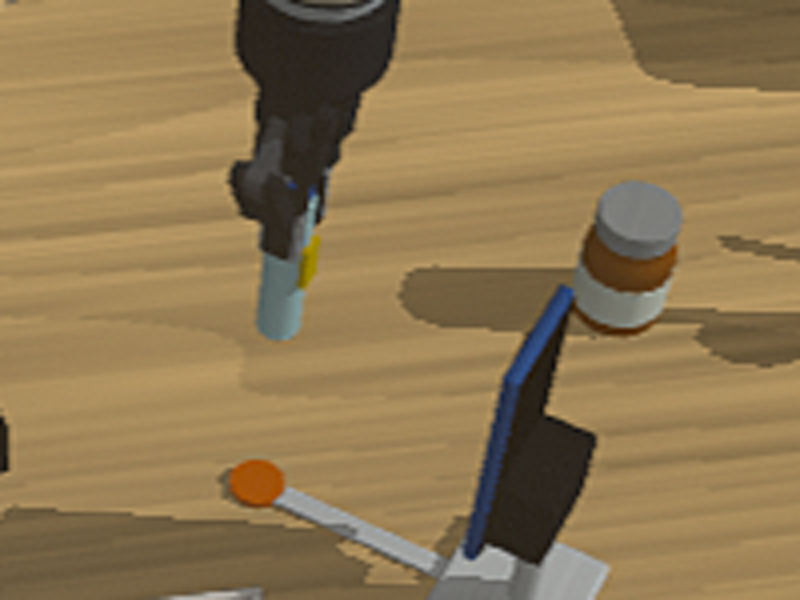

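The tube hangs upright above the dot, with the window (zoomed (309,262)) facing the phone. The fingers are on the tube's sides, away from the window. The window's height and direction measure within tolerance, so I let the arm settle and hand in.

Emit:
send_rows(
  rows=[
    [1.5, [0, -0.08, -0.05], 0],
    [1.5, [0, 0, 0], -2],
    [1.5, [0, 0, 0], 0],
    [1.5, [0, 0, 0], 0],
    [1.5, [0, 0, 0], 0],
    [1.5, [0, 0, 0], 0],
    [1.5, [0, 0, 0], 0],
    [1.5, [0, 0, 0], 0],
  ],
)

```text
t: 17.95
tool_pos: [0.5253, 0.1511, 0.2133]
tool_rot: [-1.476, 2.773, -0.0]
contact_force: [-0.2, 0.5, -1.3]
opening: 0.0224
grip_force: 34.6
```

```bash
python3 -c "
from h import *
st(); print(ctrl.finish_job())"
```

```text
{'t': np.float64(17.95), 'q': array([ 0.144 , -0.1233,  1.8147, -0.    ,  1.4502, -2.4047]), 'tool_pos': array([0.5253, 0.1511, 0.2133]), 'opening': np.float64(0.0224), 'grip_force': np.float64(34.6111), 'contact_force': array([-0.1912,  0.4928, -1.2743])}
[[-0.559 -0.829  0.   ]
 [-0.829  0.559 -0.   ]
 [-0.    -0.    -1.   ]]
the job is handed in; nothing more can be done
None
```

I pushed the swab home in the tube and handed the job in at about 18 s, with the arm holding the tube upright above the orange dot and its window facing the lens to within about 7° by my camera estimate; the judge returned no verdict.

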